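# Slide the top solder carrier onto the inspection stage and register it

## Task

Slide the top carrier, the one with the populated board, sideways off the stack onto the white inspection stage next to it, keeping it flat and leaving the two carriers below where they are. Push it home against the red end stop's yellow bar and hold it there for half a second with a light but definite push, then do the same sideways against the blue rail's yellow bar, feeling for each and never pushing hard. Leave it resting flat and square in that corner, and do not disturb the loupe, the tray or the terminal block.

Things in the scene. Friction and masses are not known exactly. Their poses are not given: they have to be found in the camera images.
- fixture: Fixed aluminium base, 205 x 310 x 12 mm; origin at table height, z up. In its frame the stack stands at about x 0, y -85 mm on the base; the white stage spans x -75 to +115, y -27 to +145 mm, its top 30 mm above the table (2 mm below the top carrier, across an 8 mm gap). The carrier travels along +y onto the stage, then +x to the rail.
- carrier_top_center (a point): Centre (half-way up) of the top carrier: a loose flat grey slab with a green board with small flat components, 120 mm along its x, 100 along its y, 10 thick, about 0.2 kg. Underside 32 mm above the table. Nothing on it can be gripped: push it by its edges. Its axes are within 0.06 rad of the fixture's. It slides with at most 3 N of friction.
- carrier_mid_center (a point): Centre of the middle carrier: same slab, 10 mm thick, bare green board. Its top is 32 mm above the table. Stays put.
- carrier_low_center (a point): Centre of the bottom carrier: same slab, resting on the fixture's base. Stays put.
- endstop: Red block, 80 (x) x 20 (y) x 14 mm high, fixed on the stage, axes as the fixture's. Origin: stage top, middle of the foot of its -y face. On pins before that face stands its clamped yellow bar, 70 mm long in x, 1 to 12 mm above the stage, which the carrier meets. The bar's face lies 6 to 28 mm from the block's, as set by hand and not measured: feel for it. Light push: 4 to 8 N; over 12 N is hard.
- rail: Blue block, 14 (x) x 110 (y) x 14 mm high, fixed on the stage, axes as the fixture's. Origin: stage top, middle of the foot of its -x face. On pins before that face stands its clamped yellow bar, 100 mm long in y, 1 to 12 mm above the stage, which the carrier meets. The bar's face lies 6 to 22 mm from the block's, set by hand and not measured: feel for it. Light push: 4 to 8 N; over 12 N is hard.
- loupe_center (a point): Centre of a loose black and silver magnifier, 42 mm across and 42 mm tall. Bystander.
- part_tray_center (a point): Centre of a loose blue two-compartment parts tray, 70 x 50 x 22 mm. Bystander.
- terminal_center (a point): Centre of a loose white terminal block, 30 x 60 x 16 mm. Bystander.
There are look-alikes about, which are no part of the job. Leave any orange or pink look-alike of the part that bears carrier_top_center alone.

How it is judged:
On the way, in this order (a step that is already met when the one before it is completed fails the run):
1. the top carrier is clear of the stack, on the stage (y of carrier_top_center in the frame of fixture above 0.022 m and z of carrier_top_center in the frame of fixture below 0.039 m), for 0.05 s.
2. it is pressed against the red end stop with at least 3 N (contact force between carrier_top and endstop above 3 N), for 0.2 s.
3. it is pressed against the blue rail with at least 3 N (contact force between carrier_top and rail above 3 N), for 0.2 s.
At the end, for the whole second after the job is handed in: The top carrier, pressed on both bars, rests flat on the stage, square within 2 degrees, its leading edge 4 to 30.5 mm from the red block and its side edge 4 to 24.5 mm from the blue one (the bars' settings); the two lower carriers within 4 mm of their starts (y of carrier_top_center in the frame of endstop between -0.0805 and -0.054 m and x of carrier_top_center in the frame of rail between -0.0845 and -0.064 m and angle between the x axis of carrier_top_center and the x axis of fixture, either way round below 0.035 rad and angle between carrier_top_center's own z axis and vertical below 0.03 rad and z of carrier_top_center in the frame of fixture below 0.037 m and linear speed of carrier_top below 0.01 m/s and distance of each of carrier_mid_center, carrier_low_center from where it was at the start of the episode below 0.004 m); the robot touches nothing.
It fails at once if the top carrier pushed hard (over 12 N) against the end stop (contact force between carrier_top and endstop above 12 N).
It fails at once if the top carrier pushed hard (over 12 N) against the rail (contact force between carrier_top and rail above 12 N).
It fails at once if the top carrier lifted (over 10 mm) or tipped (over 9 degrees) instead of slid (z of carrier_top_center in the frame of fixture above 0.047 m or angle between carrier_top_center's own z axis and vertical above 0.16 rad).
It fails at once if a lower carrier shifted by over 4 mm (distance of any of carrier_mid_center, carrier_low_center from where it was at the start of the episode above 0.004 m).
It fails at once if a bystander moved by over 15 mm (distance of any of loupe_center, part_tray_center, terminal_center from where it was at the start of the episode above 0.015 m).
It also fails if it takes over 64 s, if anything falls off the work surface, if the arm or the gripper's body presses on something with over 40 N, if the wrist force passes 120 N, or if a joint passes its speed limit or range.

## Robot

A 7-joint arm with a two-finger parallel gripper is mounted at the origin on the work surface. World frame = base frame: x ahead of the robot, y to its left, z up, the work surface at z = 0. Lengths are in m, angles in rad, forces in N, time in s.
With the tool pointing down it reaches from about 0.35 to 0.9 m from the base axis. Payload 19.9 kg.
Tool frame: the origin (TCP) lies at the very end of the fingers, on their centre line; the grasp point (between the pads) lies 19 mm behind it; z points along the fingers, y is the line along which they close (so a half turn about z gives the same grasp; the last joint's range is limited). The gripper opens to 94 mm and grips with 3 to 60 N. Pads are 16 mm wide; open, the fingers measure 119 mm over their backs; the gripper's body (75 mm by 177 mm) begins 78 mm behind the grasp point.
Start: joints at [-1.26, 0.417, -0.01, 1.614, 0.005, 1.111, -0.053], TCP at [0.215, 0.587, 0.205] pointing down, gripper open.
Joint ranges: [-2.81, 2.81], [-0.39, 2.02], [-1.27, 1.25], [0.06, 2.57], [-1.19, 4.33], [0.19, 2], [-2.82, 2.82]. Speed limits (rad/s): [1.89, 1.89, 2.39, 2.39, 3.01, 3.01, 3.01].

## Interface

Orientations are given as a rotation vector (axis times angle).
In Python, from station import sensors, vision, ticket, spot_in, cut_out gives the robot as it stands. The module is installed in compiled form; this text tells all that it offers.
- The arm moves only by the tool drive_tool, never from a script. Its argument "motion" is a list of rows, each a list of 7 numbers: the turn, a rotation vector about the tool's x, y, z each as a share of 4 degrees, from -1 to 1, then the shift along the tool's x, y, z each as a share of 0.02 m, from -1 to 1, then the closure, from 0 (fully open) to 1 (shut). A call has 1 to 5 rows; each row shifts and turns the commanded pose from where the row before left it, along the tool's axes as they then stand; what a row does not reach is not made up. A row lasts 1/10 s, in which the tool goes at most 50 mm and 8.59 degrees, less where a joint would pass 70% of its speed; a pose out of reach is approached as far as the arm can. A call with a number of a shift or a turn outside -1 to 1 is refused whole. A call with a gripper value outside its range is refused whole. The fingers move at their own pace and stop on an object; the grip force is fixed at half the most. Time passes only in rows, so rows that do not move let the fingers close. It gives the time, the measured TCP pose, the force, the opening and the grip force at its end, in the units of the state.
- sensors.sense(): the state, without advancing time (a new reading comes with each control period).
- vision.camera(name): name is "scene" or "top"; returns the picture (420x560x3 uint8, blue, green, red); there is no depth.
- vision.calibration(name): a dict with "fov_y" (degrees; the focal length in pixels is half the picture's height over the tangent of half this angle, whatever the lens; pixels are square), "cx", "cy" (the principal point, pixels), "k1" (the pictures are not rectified: a ray, as slopes to the right and down, at radius r is drawn at 1 + k1 r^2 times it, then the intrinsics apply), "camera_from_world" (4x4, takes a point from world to camera coordinates). Camera axes: x right, y up, looking along -z (the intrinsics and any distortion apply to the point x, -y, -z); pixel columns grow to the right and rows downward; lengths in m; the calibration is good to about 2 mm. A picture is of the moment at which its call begins. calibration takes no time and is no camera call.
- ticket.finish_job(): hands the job in; it is judged then, once.
Trained networks look in the newest picture that a camera, given by its name, has taken for a name from the list of things; names that differ only in an ending like _2 or _b are one class to them, and where a whole thing is asked for, a point or a joint stands for the part that bears it (a point fixed in the world has none). Each returns a list of dicts, best first, with "confidence" (0 to 1); they miss things now and then, are a little off and sometimes report something else, mostly with a low value. They report only what shows in the picture. A call takes as long as a camera call. They do not tell look-alikes from the thing itself.
- spot_in(camera, name): "position" ([x, y, z] in m, in the coordinates of the camera as it stood for that picture, good to about 4 mm: the middle of the surface that is visible of it).
- cut_out(camera, name): "mask" (420x560 bool, what is visible of it).
The state is a dict: "time": time; "joint_positions": joint angles; "qvel": joint speeds; "joint_torque": joint torques, N m; "ee_pos": TCP position; "ee_rot": TCP orientation; "ft_force": force on the tool from outside, world axes, zero at the start; "ft_torque": the same for the moment, N m; "grip_width": finger opening in m; "grip_force": force on a finger pad.
Only numpy, scipy, OpenCV 4.12 (cv2) and the standard library are available. Lean on these libraries where they do the work, as an engineer would, in place of code of your own. Each camera call takes 0.05 s, during which the arm holds its last target. There are 200 camera calls.

## Working session

There is one attempt and no reset: what is moved stays moved. The work goes in short steps, Python scripts to look and compute and a tool call to move; the robot and the scene stay as the last step left them, time stands still between calls to the robot, and variables do not carry over. Pictures are saved under pics/ and viewed, at most 11 in all, crops included, and the job is handed in when it is done.

Besides the shell and the picture viewer there is one more tool, called in YAML: its name, and indented under it one key for each argument. drive_tool: Moves the arm, as the interface text tells. Its arguments: {"type":"object","properties":{"motion":{"type":"array","items":{"type":"array","items":{"type":"number"}}}},"required":["motion"]}

```bash
mkdir -p pics; cat > h.py <<'E'
import numpy as np, cv2
from station import sensors, vision, ticket, spot_in, cut_out
def ray(cam,u,v):
    c=vision.calibration(cam); f=210/np.tan(np.radians(c["fov_y"])/2)
    d=np.array([(u-c["cx"])/f,(v-c["cy"])/f]); p=d.copy()
    for _ in range(30): p=d/(1+c["k1"]*(p@p))
    T=np.linalg.inv(np.array(c["camera_from_world"])); return T[:3,3],T[:3,:3]@np.array([p[0],-p[1],-1])
def onz(cam,u,v,z):
    o,d=ray(cam,u,v); return o+d*(z-o[2])/d[2]
def proj(cam,P):
    c=vision.calibration(cam); f=210/np.tan(np.radians(c["fov_y"])/2)
    q=np.array(c["camera_from_world"])@np.append(P,1); p=np.array([q[0],-q[1]])/-q[2]; p=p*(1+c["k1"]*(p@p))
    return p*f+[c["cx"],c["cy"]]
def world(cam,q):
    return (np.linalg.inv(np.array(vision.calibration(cam)["camera_from_world"]))@np.append(q,1))[:3]
E
python3 - <<'E'
from h import *
s=sensors.sense(); print({k:np.round(v,3) for k,v in s.items()})
for c in("scene","top"):
    im=vision.camera(c); cv2.imwrite(f"pics/{c}0.png",cv2.resize(im,(800,600),interpolation=cv2.INTER_CUBIC))
    print(c,np.linalg.inv(np.array(vision.calibration(c)["camera_from_world"]))[:3,3])
    for n in("fixture","carrier_top_center","endstop","rail","loupe_center","part_tray_center","terminal_center"):
        print(n,[(round(d["confidence"],2),np.round(world(c,d["position"]),3)) for d in spot_in(c,n)][:3])
E
```

```text
{'time': np.float64(0.0), 'joint_positions': array([-1.261,  0.418, -0.01 ,  1.614,  0.005,  1.111, -0.053]), 'qvel': array([ 0.002,  0.   , -0.   , -0.   ,  0.001, -0.   , -0.001]), 'joint_torque': array([ 1.0000e-03, -8.5129e+01,  6.3900e-01, -4.2597e+01, -4.9000e-02,
        1.9000e-02,  0.0000e+00]), 'ee_pos': array([0.215, 0.586, 0.205]), 'ee_rot': array([-5.500e-01, -3.093e+00,  2.000e-03]), 'ft_force': array([-0.647,  0.348,  0.447]), 'ft_torque': array([ 0.04 , -0.024, -0.04 ]), 'grip_force': np.float64(0.0), 'grip_width': np.float64(0.094)}
scene [ 1.34306881 -0.23062249  0.77358541]
fixture [(0.63, array([ 0.634, -0.051,  0.028]))]
carrier_top_center [(0.9, array([ 0.629, -0.34 ,  0.014])), (0.71, array([ 0.368, -0.128,  0.009])), (0.69, array([ 0.602, -0.151,  0.045]))]
endstop [(0.8, array([0.571, 0.046, 0.048]))]
rail [(0.87, array([ 0.677, -0.008,  0.044]))]
loupe_center []
part_tray_center [(0.75, array([ 0.777, -0.039,  0.008]))]
terminal_center [(0.59, array([0.76 , 0.071, 0.019]))]
top [ 0.37329649 -0.076941    0.93506206]
fixture [(0.84, array([ 0.587, -0.04 ,  0.024]))]
carrier_top_center [(0.9, array([ 0.35 , -0.127,  0.01 ])), (0.85, array([ 0.358, -0.333,  0.008])), (0.82, array([ 0.594, -0.149,  0.037]))]
endstop [(0.72, array([0.565, 0.053, 0.04 ]))]
rail [(0.79, array([ 0.671, -0.006,  0.047]))]
loupe_center [(0.64, array([ 0.772, -0.14 ,  0.043]))]
part_tray_center [(0.73, array([ 0.77 , -0.042,  0.001])), (0.58, array([0.558, 0.051, 0.039]))]
terminal_center [(0.62, array([0.75 , 0.076, 0.014]))]
```

View pics/top0.png

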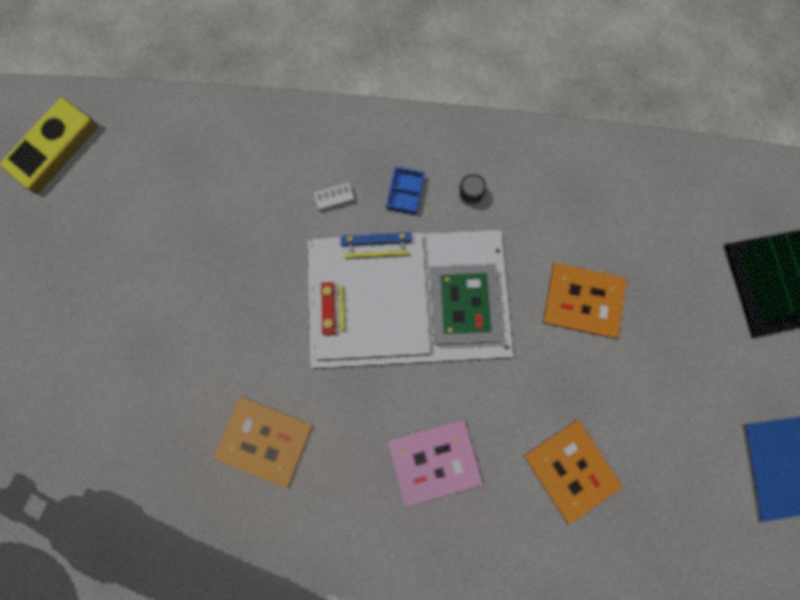

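View pics/scene0.png

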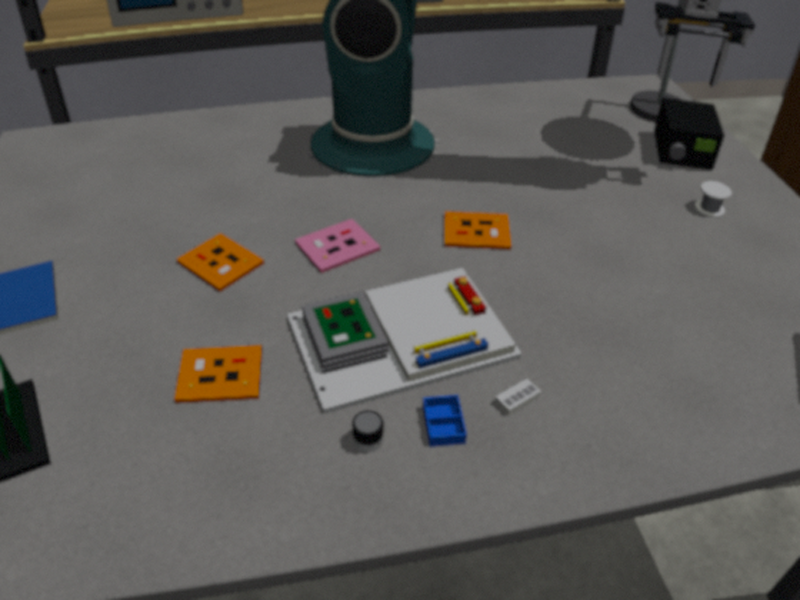

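The top view shows the stack at about (465,305), with the white stage to its left. The red stop and its yellow bar are at (328–342,308), and the blue rail and its bar are at (376,240–253). The loupe, tray and terminal block lie above the rail. The scene view agrees, and the orange and pink slabs are decoys. Next I'll take zoomed crops for the geometry.

```bash
python3 - <<'E'
from h import *
im=vision.camera("top")
for _ in range(5): im=im if _==0 and False else im
acc=np.mean([vision.camera("top") for _ in range(4)],0).astype(np.uint8)
cv2.imwrite("pics/topc.png",cv2.resize(acc[150:270,205:365],(800,600),interpolation=cv2.INTER_CUBIC))
acc=np.mean([vision.camera("scene") for _ in range(4)],0).astype(np.uint8)
cv2.imwrite("pics/scc.png",cv2.resize(acc[180:300,195:370],(800,549),interpolation=cv2.INTER_CUBIC))
for c in("scene","top"):
  for n in("carrier_top_center","fixture"):
    for d in cut_out(c,n):
        m=d["mask"].astype(np.uint8); cs=max(cv2.findContours(m,0,2)[0],key=cv2.contourArea)
        print(c,n,round(d["confidence"],2),cv2.minAreaRect(cs))
E
```

```text
scene carrier_top_center 0.91 ((154.17996215820312, 182.30593872070312), (35.795623779296875, 52.73009490966797), 59.534454345703125)
scene carrier_top_center 0.83 ((241.00003051757812, 227.50001525878906), (43.656410217285156, 51.66008758544922), 75.96376037597656)
scene carrier_top_center 0.72 ((153.00320434570312, 261.10595703125), (38.61863708496094, 61.12345504760742), 88.26429748535156)
scene carrier_top_center 0.67 ((235.91555786132812, 170.78285217285156), (29.25459098815918, 53.331382751464844), 68.74949645996094)
scene carrier_top_center 0.64 ((333.5, 160.0), (26.0, 45.0), 90.0)
scene fixture 0.66 ((282.8117980957031, 234.51751708984375), (75.39403533935547, 149.80531311035156), 74.5051498413086)
top carrier_top_center 0.96 ((325.7288818359375, 212.53506469726562), (55.07949447631836, 46.724483489990234), 87.39744567871094)
top carrier_top_center 0.66 ((409.52044677734375, 209.90692138671875), (56.19852828979492, 43.90584945678711), 12.380758285522461)
top carrier_top_center 0.66 ((183.59034729003906, 308.8649597167969), (57.3846321105957, 47.85770034790039), 22.47943687438965)
top carrier_top_center 0.6 ((304.10479736328125, 324.1802062988281), (48.382110595703125, 56.8249626159668), 73.85565948486328)
top carrier_top_center 0.59 ((400.395263671875, 329.84808349609375), (58.675193786621094, 47.66117858886719), 55.40771484375)
top fixture 0.66 ((285.5372619628906, 209.0261993408203), (92.33369445800781, 141.4051971435547), 87.25190734863281)
```

View pics/topc.png

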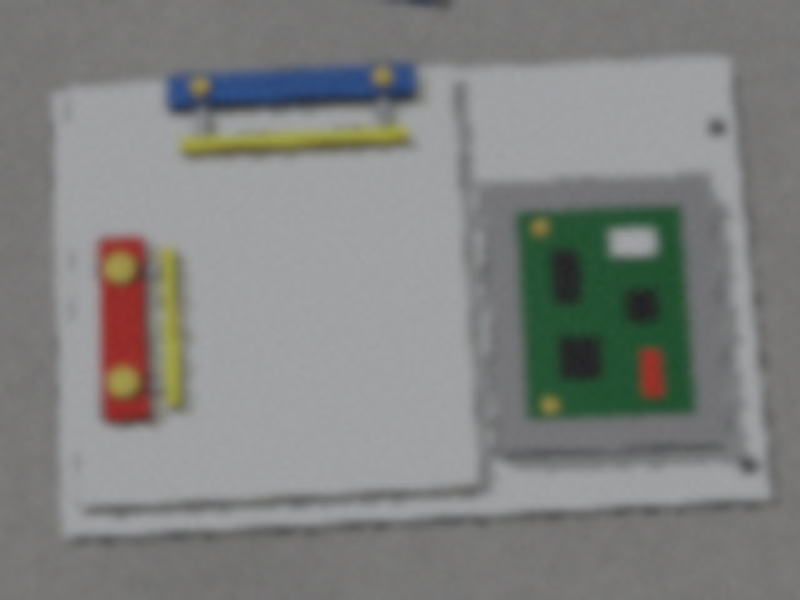

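View pics/scc.png

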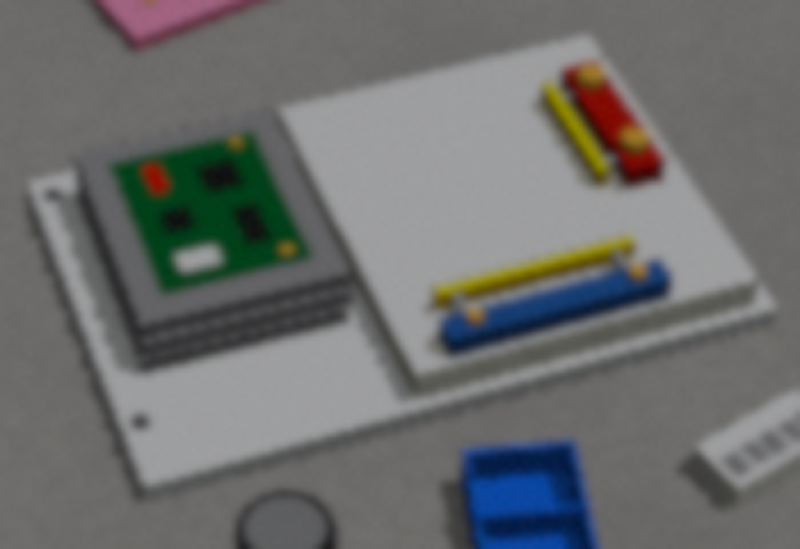

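The crops show these edges in the top crop:
- **Carrier:** corners at (482,183), (710,177), (735,450) and (500,455).
- **Red bar face:** (178,250)–(183,408).
- **Blue bar face:** (182,153)–(408,140).
- **Stage:** right edge (460,78)–(482,487).

Next I'll convert these to world coordinates.

```bash
python3 - <<'E'
from h import *
def t(u,v,z): return onz("top",205+(u+.5)/5-.5,150+(v+.5)/5-.5,z)[:2]
def s(u,v,z): k=175/800; return onz("scene",195+(u+.5)*k-.5,180+(v+.5)*k-.5,z)[:2]
def ln(n,a,b,):
    d=b-a; print(n,np.round(a,4),np.round(b,4),"mid",np.round((a+b)/2,4),"len",round(np.hypot(*d),4),"ang",round(np.degrees(np.arctan2(d[1],d[0])),2))
C=[t(482,183,.042),t(710,177,.042),t(735,450,.042),t(500,455,.042)]
print("carrier T",np.round(C,4),np.mean(C,0))
for i in range(4): ln("c",C[i],C[(i+1)%4])
C=[s(80,160,.042),s(280,105,.042),s(350,280,.042),s(138,328,.042)]
print("carrier S",np.round(C,4),np.mean(C,0))
for i in range(4): ln("c",C[i],C[(i+1)%4])
B=[t(62,538,.012),t(770,498,.012),t(730,58,.012)]
ln("baseLong",B[1],B[0]); ln("baseEnd",B[1],B[2])
ln("stage bot T",t(482,487,.03),t(82,510,.03)); ln("stage right T",t(482,487,.03),t(460,78,.03))
ln("red face T",t(150,418,.044),t(145,240,.044)); ln("redbar T",t(183,408,.042),t(178,250,.042))
ln("blue face T",t(415,95,.044),t(170,108,.044)); ln("bluebar T",t(408,140,.042),t(182,153,.042))
ln("stage right S",s(285,105,.03),s(415,388,.03))
ln("redbar S",s(546,90,.042),s(604,180,.042)); ln("bluebar S",s(435,293,.042),s(632,240,.042))
ln("base S",s(30,185,.012),s(145,490,.012));ln("baselong S",s(145,490,.012),s(775,310,.012))
E
```

```text
carrier T [[ 0.6413 -0.0899]
 [ 0.6545 -0.1884]
 [ 0.5356 -0.2077]
 [ 0.5232 -0.1088]] [ 0.58863442 -0.14867227]
c [ 0.6413 -0.0899] [ 0.6545 -0.1884] mid [ 0.6479 -0.1391] len 0.0994 ang -82.34
c [ 0.6545 -0.1884] [ 0.5356 -0.2077] mid [ 0.595 -0.198] len 0.1205 ang -170.8
c [ 0.5356 -0.2077] [ 0.5232 -0.1088] mid [ 0.5294 -0.1582] len 0.0997 ang 97.14
c [ 0.5232 -0.1088] [ 0.6413 -0.0899] mid [ 0.5822 -0.0993] len 0.1196 ang 9.09
carrier S [[ 0.5451 -0.2042]
 [ 0.5236 -0.1031]
 [ 0.6479 -0.092 ]
 [ 0.6595 -0.1903]] [ 0.5940262  -0.14739034]
c [ 0.5451 -0.2042] [ 0.5236 -0.1031] mid [ 0.5344 -0.1536] len 0.1034 ang 102.0
c [ 0.5236 -0.1031] [ 0.6479 -0.092 ] mid [ 0.5858 -0.0976] len 0.1247 ang 5.07
c [ 0.6479 -0.092 ] [ 0.6595 -0.1903] mid [ 0.6537 -0.1412] len 0.0989 ang -83.26
c [ 0.6595 -0.1903] [ 0.5451 -0.2042] mid [ 0.6023 -0.1972] len 0.1152 ang -173.08
baseLong [ 0.5214 -0.2289] [0.4721 0.0756] mid [ 0.4967 -0.0767] len 0.3084 ang 99.21
baseEnd [ 0.5214 -0.2289] [ 0.7215 -0.1974] mid [ 0.6215 -0.2131] len 0.2026 ang 8.95
stage bot T [ 0.5106 -0.1028] [0.4829 0.0657] mid [ 0
[... 194 characters left out ...]
0.0779 ang 8.93
redbar T [0.5292 0.0268] [0.5977 0.0376] mid [0.5635 0.0322] len 0.0693 ang 8.94
blue face T [ 0.6775 -0.0569] [0.6605 0.0489] mid [ 0.669 -0.004] len 0.1072 ang 99.14
bluebar T [ 0.6573 -0.0559] [0.6412 0.0414] mid [ 0.6493 -0.0073] len 0.0986 ang 99.4
stage right S [ 0.5107 -0.0985] [ 0.7068 -0.0743] mid [ 0.6087 -0.0864] len 0.1977 ang 7.04
redbar S [0.537 0.029] [0.6055 0.0396] mid [0.5712 0.0343] len 0.0693 ang 8.86
bluebar S [ 0.6631 -0.0559] [0.6471 0.0414] mid [ 0.6551 -0.0072] len 0.0986 ang 99.31
base S [ 0.5259 -0.2293] [ 0.7269 -0.1975] mid [ 0.6264 -0.2134] len 0.2035 ang 8.98
baselong S [ 0.7269 -0.1975] [0.6763 0.1059] mid [ 0.7016 -0.0458] len 0.3076 ang 99.48
```

drive_tool:
  motion:
    - [0,0,1,0,0,0,0.36]
    - [0,0,1,0,0,0,0.36]
    - [0,0,1,0,0,0,0.36]
    - [0,0,1,0,0,0,0.36]
    - [0,0,1,0,0,0,0.36]

```text
time: 1.95
ee_pos: [0.2154, 0.5867, 0.2054]
ee_rot: [1.083, 2.949, -0.0]
ft_force: [0.1, -0.3, -0.2]
grip_width: 0.0608
grip_force: 0.0
```

drive_tool:
  motion:
    - [0,0,1,0,0,0,0.36]
    - [0,0,1,0,0,0,0.36]
    - [0,0,1,0,0,0,0.36]
    - [0,0,1,0,0,0,0.36]
    - [0,0,1,0,0,0,0.36]

```text
time: 2.45
ee_pos: [0.2153, 0.5867, 0.2054]
ee_rot: [1.578, 2.716, -0.0]
ft_force: [-0.3, -0.6, 0.1]
grip_width: 0.0602
grip_force: 0.0
```

drive_tool:
  motion:
    - [0,0,1,0,0,0,0.36]
    - [0,0,1,0,0,0,0.36]
    - [0,0,1,0,0,0,0.36]
    - [0,0,1,0,0,0,0.36]
    - [0,0,1,0,0,0,0.36]

```text
time: 2.95
ee_pos: [0.2153, 0.5867, 0.2055]
ee_rot: [2.026, 2.401, -0.0]
ft_force: [-0.2, -0.0, 0.4]
grip_width: 0.0601
grip_force: 0.0
```

drive_tool:
  motion:
    - [0,0,0.2,0,0,0,0.36]
    - [0,0,0,0,0,0,0.36]

```text
time: 3.15
ee_pos: [0.2153, 0.5868, 0.2055]
ee_rot: [2.038, 2.391, 0.0]
ft_force: [-0.4, -0.7, -1.1]
grip_width: 0.0604
grip_force: 0.0
```

```bash
cat >> h.py <<'E'
from scipy.spatial.transform import Rotation as Ro
def st(tgt=None):
    s=sensors.sense(); R=Ro.from_rotvec(s["ee_rot"]).as_matrix(); p=np.array(s["ee_pos"])
    print("t",round(float(s["time"]),2),"p",np.round(p,4),"yx",np.round(np.degrees(np.arctan2(R[1,:2],R[0,:2])),2),"z",np.round(R[:,2],4),"w",round(float(s["grip_width"]),4),"Ftool",np.round(R.T@s["ft_force"],2),"q",np.round(s["joint_positions"],2))
    if tgt is not None: print("shift rows(20mm)",np.round(R.T@(np.array(tgt)-p)/.02,3))
E
python3 -c "
from h import *
st([.604,-.225,.1])"
```

```text
t 3.15 p [0.2153 0.5868 0.2055] yx [99.13  9.13] z [ 1.e-04 -0.e+00 -1.e+00] w 0.0604 Ftool [-0.62 -0.49  1.06] q [-1.41  0.42  0.19  1.62 -0.09  1.11 -1.04]
shift rows(20mm) [-43.157  12.751   5.277]
```

drive_tool:
  motion:
    - [0,0,0,-1,0.3,0,0.36]
    - [0,0,0,-1,0.3,0,0.36]
    - [0,0,0,-1,0.3,0,0.36]
    - [0,0,0,-1,0.3,0,0.36]
    - [0,0,0,-1,0.3,0,0.36]

```text
time: 3.65
ee_pos: [0.261, 0.4919, 0.2055]
ee_rot: [2.037, 2.392, 0.0]
ft_force: [0.5, 0.1, -0.6]
grip_width: 0.0603
grip_force: 0.0
```

drive_tool:
  motion:
    - [0,0,0,-1,0.3,0,0.36]
    - [0,0,0,-1,0.3,0,0.36]
    - [0,0,0,-1,0.3,0,0.36]
    - [0,0,0,-1,0.3,0,0.36]
    - [0,0,0,-1,0.3,0,0.36]

```text
time: 4.15
ee_pos: [0.3066, 0.3973, 0.2055]
ee_rot: [-2.039, -2.39, -0.0]
ft_force: [0.3, -0.1, 0.1]
grip_width: 0.0601
grip_force: 0.0
```

drive_tool:
  motion:
    - [0,0,0,-1,0.3,0,0.36]
    - [0,0,0,-1,0.3,0,0.36]
    - [0,0,0,-1,0.3,0,0.36]
    - [0,0,0,-1,0.3,0,0.36]
    - [0,0,0,-1,0.3,0,0.36]

```text
time: 4.65
ee_pos: [0.3518, 0.3032, 0.2055]
ee_rot: [-2.039, -2.39, -0.0]
ft_force: [0.3, 0.6, -0.1]
grip_width: 0.0602
grip_force: 0.0
```

drive_tool:
  motion:
    - [0,0,0,-1,0.3,0,0.36]
    - [0,0,0,-1,0.3,0,0.36]
    - [0,0,0,-1,0.3,0,0.36]
    - [0,0,0,-1,0.3,0,0.36]
    - [0,0,0,-1,0.3,0,0.36]

```text
time: 5.15
ee_pos: [0.397, 0.2092, 0.2056]
ee_rot: [-2.039, -2.39, -0.0]
ft_force: [1.0, 0.9, 0.1]
grip_width: 0.0599
grip_force: 0.0
```

drive_tool:
  motion:
    - [0,0,0,-1,0.3,0,0.36]
    - [0,0,0,-1,0.3,0,0.36]
    - [0,0,0,-1,0.3,0,0.36]
    - [0,0,0,-1,0.3,0,0.36]
    - [0,0,0,-1,0.3,0,0.36]

```text
time: 5.65
ee_pos: [0.4422, 0.1152, 0.2055]
ee_rot: [-2.039, -2.39, -0.0]
ft_force: [0.1, 0.3, 0.5]
grip_width: 0.0603
grip_force: 0.0
```

drive_tool:
  motion:
    - [0,0,0,-1,0.3,0,0.36]
    - [0,0,0,-1,0.3,0,0.36]
    - [0,0,0,-1,0.3,0,0.36]
    - [0,0,0,-1,0.3,0,0.36]
    - [0,0,0,-1,0.3,0,0.36]

```text
time: 6.15
ee_pos: [0.4875, 0.0212, 0.2055]
ee_rot: [-2.039, -2.39, -0.0]
ft_force: [0.4, 0.1, -1.0]
grip_width: 0.0603
grip_force: 0.0
```

drive_tool:
  motion:
    - [0,0,0,-1,0.3,0,0.36]
    - [0,0,0,-1,0.3,0,0.36]
    - [0,0,0,-1,0.3,0,0.36]
    - [0,0,0,-1,0.3,0,0.36]
    - [0,0,0,-1,0.3,0,0.36]

```text
time: 6.65
ee_pos: [0.5328, -0.0728, 0.2055]
ee_rot: [2.038, 2.39, 0.0]
ft_force: [0.3, 0.7, 0.7]
grip_width: 0.06
grip_force: 0.0
```

drive_tool:
  motion:
    - [0,0,0,-1,0.3,0,0.36]
    - [0,0,0,-1,0.3,0,0.36]
    - [0,0,0,-1,0.3,0,0.36]
    - [0,0,0,-1,0.3,0,0.36]
    - [0,0,0,-1,0.3,0,0.36]

```text
time: 7.15
ee_pos: [0.578, -0.1669, 0.2055]
ee_rot: [-2.038, -2.39, -0.0]
ft_force: [0.7, -0.2, 1.0]
grip_width: 0.06
grip_force: 0.0
```

```bash
python3 -c "
from h import *
st([.604,-.225,.08])"
```

```text
t 7.15 p [ 0.578  -0.1669  0.2055] yx [99.08  9.08] z [-1.e-04  1.e-04 -1.e+00] w 0.06 Ftool [-0.27  0.68 -0.98] q [-0.26  0.44  0.66  1.69 -0.29  1.11  0.64]
shift rows(20mm) [-3.077  0.823  6.273]
```

drive_tool:
  motion:
    - [0,0,0,-1,0.3,0,0.36]
    - [0,0,0,-1,0.3,0,0.36]
    - [0,0,0,-1.0,0.2,0,0.36]
    - [0,0,0,0,0,1,0.36]
    - [0,0,0,0,0,1,0.36]

```text
time: 7.65
ee_pos: [0.6031, -0.2237, 0.1652]
ee_rot: [2.039, 2.389, 0.0]
ft_force: [0.9, 0.3, -1.3]
grip_width: 0.0601
grip_force: 0.0
```

drive_tool:
  motion:
    - [0,0,0,0,0,1,0.36]
    - [0,0,0,0,0,1,0.36]
    - [0,0,0,0,0,1,0.36]
    - [0,0,0,0,0,1,0.36]
    - [0,0,0,0,0,0,0.36]

```text
time: 8.15
ee_pos: [0.6017, -0.2222, 0.0833]
ee_rot: [-2.037, -2.388, 0.002]
ft_force: [-0.6, 1.0, -0.5]
grip_width: 0.0602
grip_force: 0.0
```

```bash
python3 -c "
from h import *
st([.604,-.225,.037])
a=vision.camera('scene'); cv2.imwrite('pics/s1.png',cv2.resize(a[130:310,150:390],(800,600),interpolation=cv2.INTER_CUBIC))"
```

```text
t 8.15 p [ 0.6017 -0.2222  0.0833] yx [99.07  9.07] z [-3.5e-03  9.0e-04 -1.0e+00] w 0.0602 Ftool [ 1.11 -0.38  0.47] q [-0.1   0.65  0.58  1.68 -0.42  0.94  0.79]
shift rows(20mm) [-0.159  0.098  2.313]
```

View pics/s1.png

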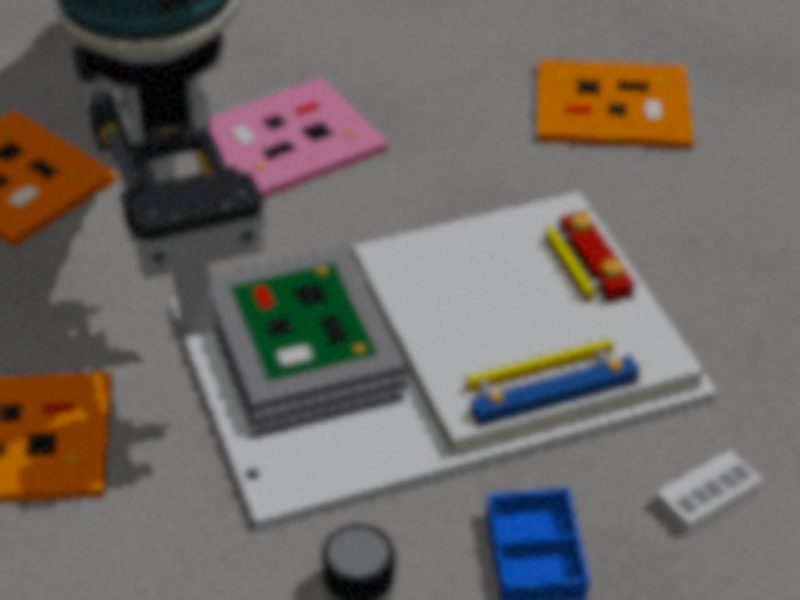

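The gripper is behind the stack at about (190,195) in this crop, clear of everything. I'll descend and then approach the carrier's back edge.

drive_tool:
  motion:
    - [0,0,0,0,0,1,0.36]
    - [0,0,0,0,0,1,0.36]
    - [0,0,0,0,0,0.3,0.36]
    - [0,0,0,0,0,0,0.36]
    - [0,0,0,0,0,0,0.36]

```text
time: 8.7
ee_pos: [0.6039, -0.2228, 0.0408]
ee_rot: [2.039, 2.389, 0.001]
ft_force: [-0.4, 0.0, 0.3]
grip_width: 0.0595
grip_force: 0.0
```

```bash
python3 -c "
from h import *
st([.604,-.225,.037])"
```

```text
t 8.7 p [ 0.6039 -0.2228  0.0408] yx [99.04  9.04] z [ 1.3e-03 -5.0e-04 -1.0e+00] w 0.0595 Ftool [ 0.1  -0.37 -0.29] q [-0.08  0.7   0.55  1.7  -0.46  0.87  0.82]
shift rows(20mm) [-0.11  -0.013  0.191]
```

drive_tool:
  motion:
    - [0,0,0,0,0,0.2,0.36]
    - [0,0,0,0.25,0,0,0.36]
    - [0,0,0,0.25,0,0,0.36]
    - [0,0,0,0,0,0,0.36]

```text
time: 9.1
ee_pos: [0.6019, -0.2113, 0.0356]
ee_rot: [-2.038, -2.391, -0.001]
ft_force: [0.1, -0.4, 1.0]
grip_width: 0.06
grip_force: 0.0
```

```bash
python3 -c "
from h import *
st([.604,-.225,.037])"
```

```text
t 9.1 p [ 0.6019 -0.2113  0.0356] yx [99.11  9.11] z [ 1.e-04  4.e-04 -1.e+00] w 0.06 Ftool [-0.45 -0.01 -0.97] q [-0.1   0.7   0.55  1.71 -0.46  0.86  0.81]
shift rows(20mm) [-0.692 -0.007 -0.069]
```

drive_tool:
  motion:
    - [0,0,0,0.1,0,-0.05,0.36]
    - [0,0,0,0.1,0,0,0.36]
    - [0,0,0,0.1,0,0,0.36]
    - [0,0,0,0.1,0,0,0.36]

```text
time: 9.5
ee_pos: [0.6006, -0.2046, 0.0366]
ee_rot: [2.039, 2.389, -0.0]
ft_force: [0.0, -0.6, -0.1]
grip_width: 0.0602
grip_force: 0.4
```

drive_tool:
  motion:
    - [0,0,0,0.1,0,0,0.36]
    - [0,0,0,0.1,0,0,0.36]
    - [0,0,0,0.1,0,0,0.36]
    - [0,0,0,0.1,0,0,0.36]

```text
time: 9.9
ee_pos: [0.5992, -0.1966, 0.0365]
ee_rot: [2.039, 2.39, -0.0]
ft_force: [-0.2, -2.2, 0.2]
grip_width: 0.0606
grip_force: 0.4
```

```bash
python3 -c "
from h import *
st([.604,-.225,.037])"
```

```text
t 9.9 p [ 0.5992 -0.1966  0.0365] yx [99.04  9.04] z [ 0.e+00 -1.e-04 -1.e+00] w 0.0606 Ftool [-2.13 -0.54 -0.15] q [-0.13  0.69  0.55  1.73 -0.46  0.85  0.79]
shift rows(20mm) [-1.44   0.011 -0.025]
```

drive_tool:
  motion:
    - [0,0,0,0.15,0,0,0.36]
    - [0,0,0,0.15,0,0,0.36]
    - [0,0,0,0.15,0,0,0.36]
    - [0,0,0,0.15,0,0,0.36]
    - [0,0,0,0.15,0,0,0.36]

```text
time: 10.4
ee_pos: [0.5969, -0.1816, 0.0365]
ee_rot: [2.039, 2.39, -0.0]
ft_force: [0.6, 0.1, -0.2]
grip_width: 0.0601
grip_force: 0.4
```

drive_tool:
  motion:
    - [0,0,0,0.15,0,0,0.36]
    - [0,0,0,0.15,0,0,0.36]
    - [0,0,0,0.15,0,0,0.36]
    - [0,0,0,0.15,0,0,0.36]
    - [0,0,0,0.15,0,0,0.36]

```text
time: 10.9
ee_pos: [0.5945, -0.1668, 0.0365]
ee_rot: [2.039, 2.39, -0.0]
ft_force: [-0.3, -0.1, -0.5]
grip_width: 0.0603
grip_force: 0.3
```

```bash
python3 -c "
from h import *
st()
a=vision.camera('scene'); cv2.imwrite('pics/s2.png',cv2.resize(a[130:310,150:390],(800,600),interpolation=cv2.INTER_CUBIC))"
```

```text
t 10.9 p [ 0.5945 -0.1668  0.0365] yx [99.04  9.04] z [ 0.e+00 -1.e-04 -1.e+00] w 0.0603 Ftool [-0.05 -0.29  0.47] q [-0.18  0.67  0.55  1.77 -0.46  0.83  0.75]
```

View pics/s2.png

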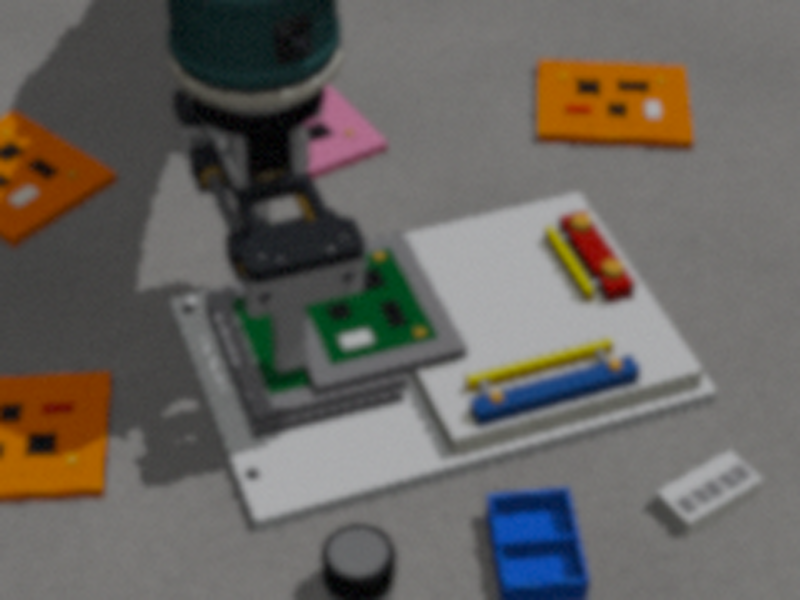

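The carrier is sliding squarely onto the stage, with its front corner at (465,352), and the lower carriers stay in place. I'll continue.

drive_tool:
  motion:
    - [0,0,0,0.15,0,0,0.36]
    - [0,0,0,0.15,0,0,0.36]
    - [0,0,0,0.15,0,0,0.36]
    - [0,0,0,0.15,0,0,0.36]
    - [0,0,0,0.15,0,0,0.36]

```text
time: 11.45
ee_pos: [0.5922, -0.152, 0.0365]
ee_rot: [2.039, 2.39, -0.0]
ft_force: [-0.1, -0.9, 0.3]
grip_width: 0.0604
grip_force: 0.4
```

drive_tool:
  motion:
    - [0,0,0,0.15,0,0,0.36]
    - [0,0,0,0.15,0,0,0.36]
    - [0,0,0,0.15,0,0,0.36]
    - [0,0,0,0.15,0,0,0.36]
    - [0,0,0,0.15,0,0,0.36]

```text
time: 11.95
ee_pos: [0.5898, -0.1372, 0.0365]
ee_rot: [2.039, 2.39, -0.0]
ft_force: [0.1, -0.3, 0.2]
grip_width: 0.0603
grip_force: 0.3
```

drive_tool:
  motion:
    - [0,0,0,0.15,0,0,0.36]
    - [0,0,0,0.15,0,0,0.36]
    - [0,0,0,0.15,0,0,0.36]
    - [0,0,0,0.15,0,0,0.36]
    - [0,0,0,0.15,0,0,0.36]

```text
time: 12.45
ee_pos: [0.5874, -0.1224, 0.0365]
ee_rot: [2.039, 2.39, -0.0]
ft_force: [0.0, -0.8, 0.2]
grip_width: 0.0602
grip_force: 0.3
```

drive_tool:
  motion:
    - [0,0,0,0.15,0,0,0.36]
    - [0,0,0,0.15,0,0,0.36]
    - [0,0,0,0.15,0,0,0.36]
    - [0,0,0,0.15,0,0,0.36]
    - [0,0,0,0.15,0,0,0.36]

```text
time: 12.95
ee_pos: [0.5851, -0.1076, 0.0365]
ee_rot: [2.039, 2.39, -0.0]
ft_force: [-0.7, -0.4, -0.1]
grip_width: 0.0601
grip_force: 0.0
```

```bash
python3 -c "
from h import *
st()
a=vision.camera('top'); cv2.imwrite('pics/t3.png',cv2.resize(a[150:270,205:365],(800,600),interpolation=cv2.INTER_CUBIC))"
```

```text
t 12.95 p [ 0.5851 -0.1076  0.0365] yx [99.05  9.05] z [ 0.e+00 -1.e-04 -1.e+00] w 0.0601 Ftool [-0.28 -0.72  0.06] q [-0.29  0.64  0.56  1.83 -0.45  0.8   0.66]
```

View pics/t3.png

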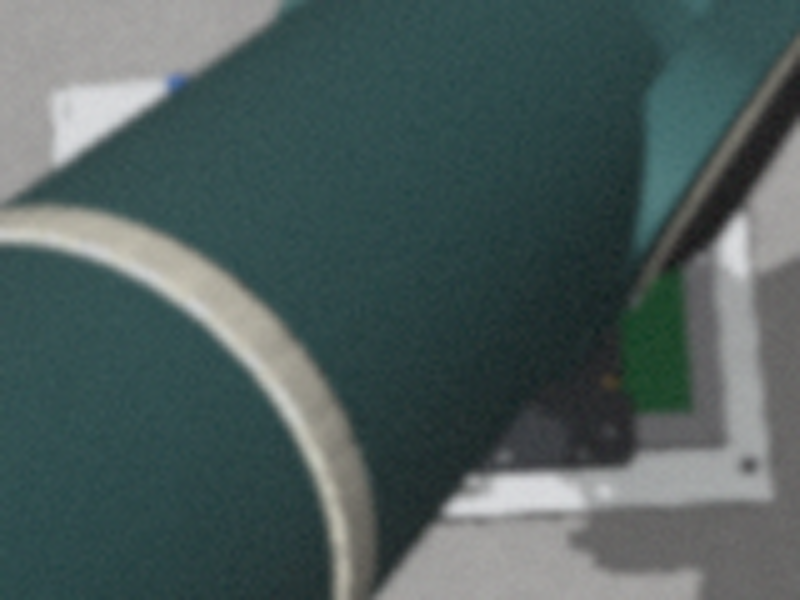

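The arm blocks most of the top view here, and only the middle carrier shows at (690,350), unmoved. I'll approach the red bar slowly from here.

drive_tool:
  motion:
    - [0,0,0,0.15,0,0,0.36]
    - [0,0,0,0.15,0,0,0.36]
    - [0,0,0,0.15,0,0,0.36]
    - [0,0,0,0.15,0,0,0.36]
    - [0,0,0,0.15,0,0,0.36]

```text
time: 13.5
ee_pos: [0.5827, -0.0927, 0.0365]
ee_rot: [2.039, 2.39, -0.0]
ft_force: [0.9, -0.5, 0.1]
grip_width: 0.0602
grip_force: 0.4
```

drive_tool:
  motion:
    - [0,0,0,0.05,0,0,0.36]
    - [0,0,0,0.05,0,0,0.36]
    - [0,0,0,0.05,0,0,0.36]
    - [0,0,0,0.05,0,0,0.36]
    - [0,0,0,0.05,0,0,0.36]

```text
time: 14.0
ee_pos: [0.5819, -0.0881, 0.0365]
ee_rot: [2.04, 2.389, -0.0]
ft_force: [-0.4, -0.3, -0.1]
grip_width: 0.0597
grip_force: 0.3
```

```bash
python3 -c "
from h import *
st()
for c in ('scene',):
  a=vision.camera(c); cv2.imwrite('pics/s4.png',cv2.resize(a[130:310,150:390],(800,600),interpolation=cv2.INTER_CUBIC))
"
```

```text
t 14.0 p [ 0.5819 -0.0881  0.0365] yx [99.03  9.03] z [-0.e+00 -1.e-04 -1.e+00] w 0.0597 Ftool [-0.23 -0.43  0.09] q [-0.32  0.63  0.56  1.84 -0.45  0.79  0.63]
```

View pics/s4.png

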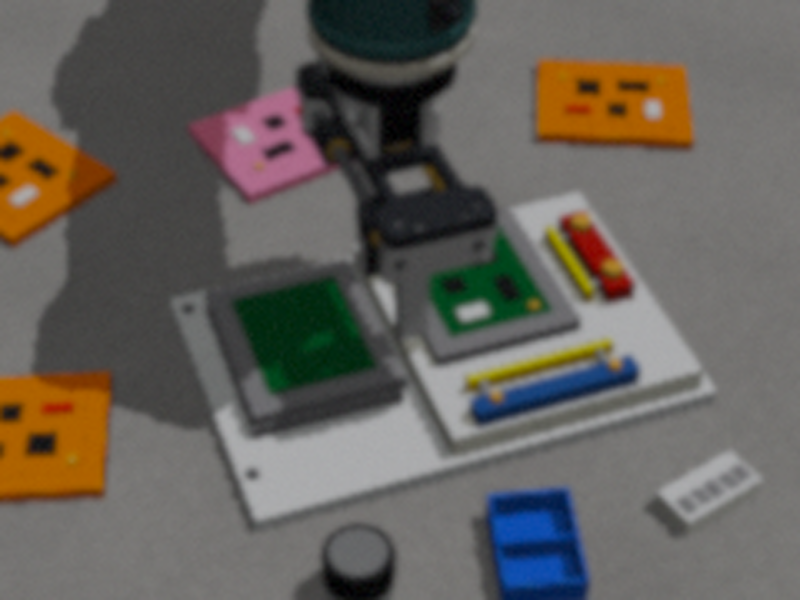

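The carrier is flat on the stage, with its front corner at (577,325) and the red bar at about (570,263). About 14 mm of travel remains. I'll creep forward.

drive_tool:
  motion:
    - [0,0,0,0.05,0,0,0.36]
    - [0,0,0,0.05,0,0,0.36]
    - [0,0,0,0.05,0,0,0.36]
    - [0,0,0,0.05,0,0,0.36]
    - [0,0,0,0.05,0,0,0.36]

```text
time: 14.55
ee_pos: [0.5812, -0.083, 0.0365]
ee_rot: [2.039, 2.39, -0.0]
ft_force: [-0.2, -0.3, -0.2]
grip_width: 0.06
grip_force: 0.3
```

drive_tool:
  motion:
    - [0,0,0,0.03,0,0,0.36]
    - [0,0,0,0.03,0,0,0.36]
    - [0,0,0,0.03,0,0,0.36]
    - [0,0,0,0.03,0,0,0.36]
    - [0,0,0,0.03,0,0,0.36]

```text
time: 15.05
ee_pos: [0.5807, -0.0801, 0.0365]
ee_rot: [2.039, 2.39, -0.0]
ft_force: [0.5, -0.4, 0.5]
grip_width: 0.0601
grip_force: 0.3
```

drive_tool:
  motion:
    - [0,0,0,0.03,0,0,0.36]
    - [0,0,0,0.03,0,0,0.36]
    - [0,0,0,0.03,0,0,0.36]
    - [0,0,0,0.03,0,0,0.36]
    - [0,0,0,0.03,0,0,0.36]

```text
time: 15.55
ee_pos: [0.5802, -0.0772, 0.0365]
ee_rot: [2.039, 2.39, -0.0]
ft_force: [0.7, -0.5, 0.7]
grip_width: 0.06
grip_force: 0.3
```

drive_tool:
  motion:
    - [0,0,0,0.03,0,0,0.36]
    - [0,0,0,0.03,0,0,0.36]
    - [0,0,0,0.03,0,0,0.36]
    - [0,0,0,0.03,0,0,0.36]
    - [0,0,0,0.03,0,0,0.36]

```text
time: 16.05
ee_pos: [0.5799, -0.075, 0.0366]
ee_rot: [2.039, 2.388, -0.001]
ft_force: [2.2, -7.1, -0.2]
grip_width: 0.06
grip_force: 3.7
```

drive_tool:
  motion:
    - [0,0,0,0,0,0,0.36]
    - [0,0,0,0,0,0,0.36]

```text
time: 16.25
ee_pos: [0.5799, -0.0751, 0.0366]
ee_rot: [2.039, 2.388, -0.001]
ft_force: [1.6, -4.7, -1.6]
grip_width: 0.06
grip_force: 2.8
```

drive_tool:
  motion:
    - [0,0,0,0.008,0,0,0.36]
    - [0,0,0,0,0,0,0.36]
    - [0,0,0,0,0,0,0.36]

```text
time: 16.55
ee_pos: [0.5799, -0.0751, 0.0366]
ee_rot: [2.039, 2.388, -0.001]
ft_force: [0.9, -6.4, -1.0]
grip_width: 0.06
grip_force: 3.1
```

drive_tool:
  motion:
    - [0,0,0,0,0,0,0.36]
    - [0,0,0,0,0,0,0.36]
    - [0,0,0,0,0,0,0.36]

```text
time: 16.85
ee_pos: [0.5799, -0.0751, 0.0366]
ee_rot: [2.039, 2.388, -0.001]
ft_force: [2.0, -6.5, -1.4]
grip_width: 0.06
grip_force: 3.1
```

The red-bar push held at about 6 N for over 0.5 s. I'll back off, rise and turn for the side push.

drive_tool:
  motion:
    - [0,0,0,-0.1,0,0,0.36]
    - [0,0,0,-0.2,0,0,0.36]
    - [0,0,0,-0.5,0,0,0.36]
    - [0,0,0,-0.5,0,-0.5,0.36]
    - [0,0,0,0,0,-1,0.36]

```text
time: 17.35
ee_pos: [0.5832, -0.1021, 0.0665]
ee_rot: [-2.042, -2.387, 0.003]
ft_force: [0.5, 0.6, 1.5]
grip_width: 0.06
grip_force: 0.0
```

drive_tool:
  motion:
    - [0,0,0,0,0,-1,0.36]
    - [0,0,0,0,0,-1,0.36]
    - [0,0,1,0,0,-0.5,0.36]
    - [0,0,1,0,0,0,0.36]
    - [0,0,1,0,0,0,0.36]

```text
time: 17.85
ee_pos: [0.5841, -0.1007, 0.1177]
ee_rot: [2.281, 2.159, 0.001]
ft_force: [0.2, 0.1, -0.3]
grip_width: 0.06
grip_force: 0.0
```

drive_tool:
  motion:
    - [0,0,1,0,0,0,0.36]
    - [0,0,1,0,0,0,0.36]
    - [0,0,1,0,0,0,0.36]
    - [0,0,1,0,0,0,0.36]
    - [0,0,1,0,0,0,0.36]

```text
time: 18.35
ee_pos: [0.584, -0.1007, 0.1173]
ee_rot: [2.622, 1.73, 0.001]
ft_force: [0.2, -0.2, 0.1]
grip_width: 0.0598
grip_force: 0.0
```

drive_tool:
  motion:
    - [0,0,1,0,0,0,0.36]
    - [0,0,1,0,0,0,0.36]
    - [0,0,1,0,0,0,0.36]
    - [0,0,1,0,0,0,0.36]
    - [0,0,1,0,0,0,0.36]

```text
time: 18.85
ee_pos: [0.5839, -0.1007, 0.1173]
ee_rot: [2.883, 1.249, 0.001]
ft_force: [-0.1, -0.2, -1.1]
grip_width: 0.0604
grip_force: 0.0
```

drive_tool:
  motion:
    - [0,0,1,0,0,0,0.36]
    - [0,0,1,0,0,0,0.36]
    - [0,0,1,0,0,0,0.36]
    - [0,0,1,0,0,0,0.36]
    - [0,0,1,0,0,0,0.36]

```text
time: 19.35
ee_pos: [0.584, -0.1006, 0.1173]
ee_rot: [3.056, 0.729, 0.001]
ft_force: [0.1, 0.2, 0.1]
grip_width: 0.0601
grip_force: 0.0
```

drive_tool:
  motion:
    - [0,0,1,0,0,0,0.36]
    - [0,0,1,0,0,0,0.36]
    - [0,0,1,0,0,0,0.36]
    - [0,0,1,0,0,0,0.36]
    - [0,0,0.5,0,0,0,0.36]

```text
time: 19.85
ee_pos: [0.584, -0.1004, 0.1171]
ee_rot: [3.132, 0.243, 0.001]
ft_force: [0.1, 0.2, -0.7]
grip_width: 0.0599
grip_force: 0.0
```

```bash
python3 -c "
from h import *
st([.484,-.0317,.1])"
```

```text
t 19.85 p [ 0.584  -0.1004  0.1171] yx [  8.88 -81.12] z [ 4.e-04 -1.e-04 -1.e+00] w 0.0599 Ftool [ 0.11 -0.18  0.68] q [-0.59  0.68  1.    1.8  -0.66  1.04 -0.75]
shift rows(20mm) [-4.409 -4.168  0.855]
```

drive_tool:
  motion:
    - [0,0,-0.05,-0.9,-0.8,0,0.36]
    - [0,0,0,-0.9,-0.8,0,0.36]
    - [0,0,0,-0.9,-0.8,0,0.36]
    - [0,0,0,-0.9,-0.8,0,0.36]
    - [0,0,0,-0.8,-0.9,0,0.36]

```text
time: 20.35
ee_pos: [0.483, -0.0331, 0.1168]
ee_rot: [-3.131, -0.253, -0.0]
ft_force: [-0.6, -0.3, -0.4]
grip_width: 0.0602
grip_force: 0.0
```

```bash
python3 -c "
from h import *
st([.484,-.0317,.035])
a=vision.camera('scene'); cv2.imwrite('pics/s5.png',cv2.resize(a[130:310,150:390],(800,600),interpolation=cv2.INTER_CUBIC))"
```

```text
t 20.35 p [ 0.483  -0.0331  0.1168] yx [  9.23 -80.77] z [ 2.e-04  4.e-04 -1.e+00] w 0.0602 Ftool [-0.69  0.21  0.39] q [-0.88  0.51  1.11  2.06 -0.58  0.92 -0.85]
shift rows(20mm) [ 0.058 -0.058  4.091]
```

View pics/s5.png

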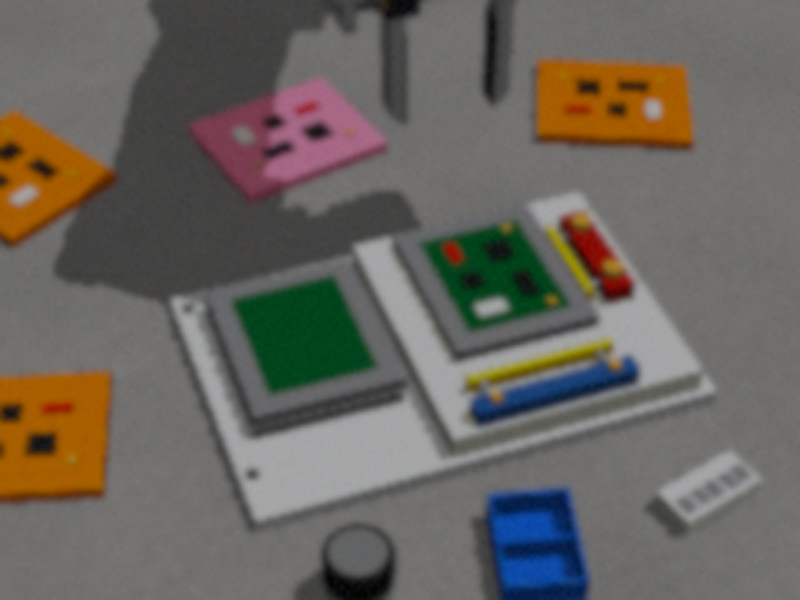

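The carrier sits square against the red bar, its edge meeting it at about (575,265). The lower carriers are undisturbed, and the fingers are above the -x side. I'll descend.

drive_tool:
  motion:
    - [0,0,0,0,0,1,0.36]
    - [0,0,0,0,0,1,0.36]
    - [0,0,0,0,0,1,0.36]
    - [0,0,0,0,0,0.8,0.36]
    - [0,0,0,0,0,0,0.36]

```text
time: 20.9
ee_pos: [0.4832, -0.0333, 0.0396]
ee_rot: [-3.131, -0.253, 0.003]
ft_force: [-0.1, 0.2, 0.1]
grip_width: 0.0603
grip_force: 0.0
```

drive_tool:
  motion:
    - [0,0,0,0,0,0,0.36]

```text
time: 21.0
ee_pos: [0.4841, -0.0334, 0.0411]
ee_rot: [3.131, 0.253, 0.0]
ft_force: [0.5, -0.9, 0.1]
grip_width: 0.0602
grip_force: 0.0
```

```bash
python3 -c "
from h import *
st([.484,-.0317,.0355])"
```

```text
t 21.0 p [ 0.4841 -0.0334  0.0411] yx [  9.22 -80.78] z [ 1.e-04 -1.e-04 -1.e+00] w 0.0602 Ftool [ 0.33  1.   -0.13] q [-0.75  0.62  0.96  2.1  -0.73  0.79 -0.74]
shift rows(20mm) [ 0.009 -0.084  0.281]
```

drive_tool:
  motion:
    - [0,0,0,0,-0.08,0.27,0.36]
    - [0,0,0,0,0,0,0.36]
    - [0,0,0,0.25,0,0,0.36]
    - [0,0,0,0.25,0,0,0.36]
    - [0,0,0,0,0,0,0.36]

```text
time: 21.5
ee_pos: [0.4944, -0.0295, 0.0353]
ee_rot: [3.131, 0.254, 0.001]
ft_force: [0.3, -0.7, -0.3]
grip_width: 0.0607
grip_force: 0.0
```

```bash
python3 -c "
from h import *
st([.5115,-.0273,.0355])"
```

```text
t 21.5 p [ 0.4944 -0.0295  0.0353] yx [  9.28 -80.72] z [ 7.e-04 -3.e-04 -1.e+00] w 0.0607 Ftool [0.19 0.78 0.28] q [-0.74  0.64  0.94  2.08 -0.75  0.79 -0.74]
shift rows(20mm) [ 0.862  0.027 -0.01 ]
```

drive_tool:
  motion:
    - [0,0,0,0.1,0,0,0.36]
    - [0,0,0,0.1,0,0,0.36]
    - [0,0,0,0.1,0,0,0.36]
    - [0,0,0,0.1,0,0,0.36]
    - [0,0,0,0.1,0,0,0.36]

```text
time: 22.0
ee_pos: [0.5034, -0.0281, 0.0351]
ee_rot: [3.131, 0.253, -0.0]
ft_force: [-0.7, 0.2, 0.2]
grip_width: 0.0604
grip_force: 0.4
```

drive_tool:
  motion:
    - [0,0,0,0.1,0,0,0.36]
    - [0,0,0,0.1,0,0,0.36]
    - [0,0,0,0.1,0,0,0.36]
    - [0,0,0,0.1,0,0,0.36]
    - [0,0,0,0.1,0,0,0.36]

```text
time: 22.5
ee_pos: [0.5133, -0.0265, 0.0351]
ee_rot: [3.131, 0.253, -0.0]
ft_force: [-0.9, 0.3, -0.2]
grip_width: 0.0601
grip_force: 0.4
```

```bash
python3 -c "
from h import *
st([.5115,-.0273,.0355])
a=vision.camera('scene'); cv2.imwrite('pics/s6.png',cv2.resize(a[180:270,250:370],(800,600),interpolation=cv2.INTER_CUBIC))"
```

```text
t 22.5 p [ 0.5133 -0.0265  0.0351] yx [  9.24 -80.76] z [-0.e+00 -1.e-04 -1.e+00] w 0.0601 Ftool [-0.86 -0.49  0.21] q [-0.72  0.67  0.93  2.04 -0.75  0.82 -0.76]
shift rows(20mm) [-0.098  0.026 -0.021]
```

View pics/s6.png

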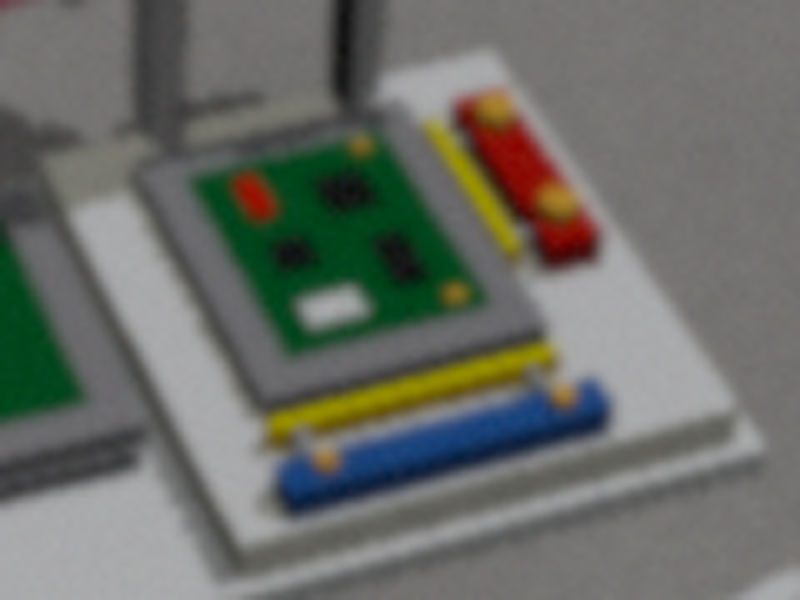

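The carrier's side edge (265,405)–(545,335) is now only a few mm from the rail's bar, and the carrier is still against the red bar. I'll creep in.

drive_tool:
  motion:
    - [0,0,0,0.03,0,0,0.36]
    - [0,0,0,0.03,0,0,0.36]
    - [0,0,0,0.03,0,0,0.36]
    - [0,0,0,0.03,0,0,0.36]
    - [0,0,0,0.03,0,0,0.36]

```text
time: 23.05
ee_pos: [0.5162, -0.026, 0.0351]
ee_rot: [3.131, 0.253, -0.0]
ft_force: [0.3, 0.1, -1.1]
grip_width: 0.0601
grip_force: 0.4
```

drive_tool:
  motion:
    - [0,0,0,0.03,0,0,0.36]
    - [0,0,0,0.03,0,0,0.36]
    - [0,0,0,0.03,0,0,0.36]
    - [0,0,0,0.03,0,0,0.36]

```text
time: 23.45
ee_pos: [0.5186, -0.0256, 0.0351]
ee_rot: [3.131, 0.253, -0.0]
ft_force: [-0.5, -0.0, -0.3]
grip_width: 0.0601
grip_force: 0.4
```

drive_tool:
  motion:
    - [0,0,0,0.03,0,0,0.36]
    - [0,0,0,0.03,0,0,0.36]
    - [0,0,0,0.03,0,0,0.36]
    - [0,0,0,0.03,0,0,0.36]

```text
time: 23.85
ee_pos: [0.521, -0.0252, 0.0351]
ee_rot: [3.131, 0.253, -0.0]
ft_force: [-0.8, 0.5, 0.1]
grip_width: 0.0604
grip_force: 0.4
```

drive_tool:
  motion:
    - [0,0,0,0.03,0,0,0.36]
    - [0,0,0,0.03,0,0,0.36]
    - [0,0,0,0.03,0,0,0.36]
    - [0,0,0,0.03,0,0,0.36]

```text
time: 24.25
ee_pos: [0.5226, -0.025, 0.0349]
ee_rot: [-3.131, -0.253, 0.002]
ft_force: [-8.5, -1.0, 4.5]
grip_width: 0.0606
grip_force: 3.9
```

drive_tool:
  motion:
    - [0,0,0,0,0,0,0.36]

```text
time: 24.35
ee_pos: [0.5226, -0.025, 0.0349]
ee_rot: [-3.131, -0.253, 0.002]
ft_force: [-5.5, -0.5, 2.8]
grip_width: 0.0603
grip_force: 2.9
```

drive_tool:
  motion:
    - [0,0,0,0.008,0,0,0.36]
    - [0,0,0,0,0,0,0.36]
    - [0,0,0,0,0,0,0.36]

```text
time: 24.65
ee_pos: [0.5226, -0.025, 0.0349]
ee_rot: [-3.131, -0.253, 0.002]
ft_force: [-6.6, -0.7, 4.1]
grip_width: 0.0601
grip_force: 3.3
```

drive_tool:
  motion:
    - [0,0,0,0,0,0,0.36]
    - [0,0,0,0,0,0,0.36]
    - [0,0,0,0,0,0,0.36]

```text
time: 24.95
ee_pos: [0.5226, -0.0249, 0.0349]
ee_rot: [-3.131, -0.253, 0.002]
ft_force: [-6.7, -0.1, 4.6]
grip_width: 0.0602
grip_force: 3.3
```

The rail push also held at about 6.5 N for over 0.5 s. I'll retreat straight back, then up.

drive_tool:
  motion:
    - [0,0,0,-0.1,0,0,0.36]
    - [0,0,0,-0.2,0,0,0.36]
    - [0,0,0,-0.5,0,0,0.36]
    - [0,0,0,-0.5,0,-0.5,0.36]
    - [0,0,0,0,0,-1,0.36]

```text
time: 25.45
ee_pos: [0.4953, -0.0295, 0.0651]
ee_rot: [-3.131, -0.251, 0.004]
ft_force: [0.8, 0.3, 0.3]
grip_width: 0.0598
grip_force: 0.0
```

drive_tool:
  motion:
    - [0,0,0,0,0,-1,0.36]
    - [0,0,0,0,0,-1,0.36]
    - [0,0,0,0,0,-0.5,0.36]
    - [0,0,0,0,0,0,0.36]
    - [0,0,0,0,0,0,0.36]

```text
time: 25.95
ee_pos: [0.4974, -0.0287, 0.1147]
ee_rot: [-3.131, -0.253, 0.0]
ft_force: [0.3, 1.5, 0.1]
grip_width: 0.0601
grip_force: 0.0
```

```bash
python3 -c "
from h import *
st()
a=vision.camera('scene'); cv2.imwrite('pics/s7.png',cv2.resize(a[170:305,190:370],(800,600),interpolation=cv2.INTER_CUBIC))"
```

```text
t 25.95 p [ 0.4974 -0.0287  0.1147] yx [  9.26 -80.74] z [-2.e-04  4.e-04 -1.e+00] w 0.0601 Ftool [ 0.49 -1.46 -0.08] q [-0.86  0.54  1.09  2.03 -0.6   0.93 -0.85]
```

View pics/s7.png

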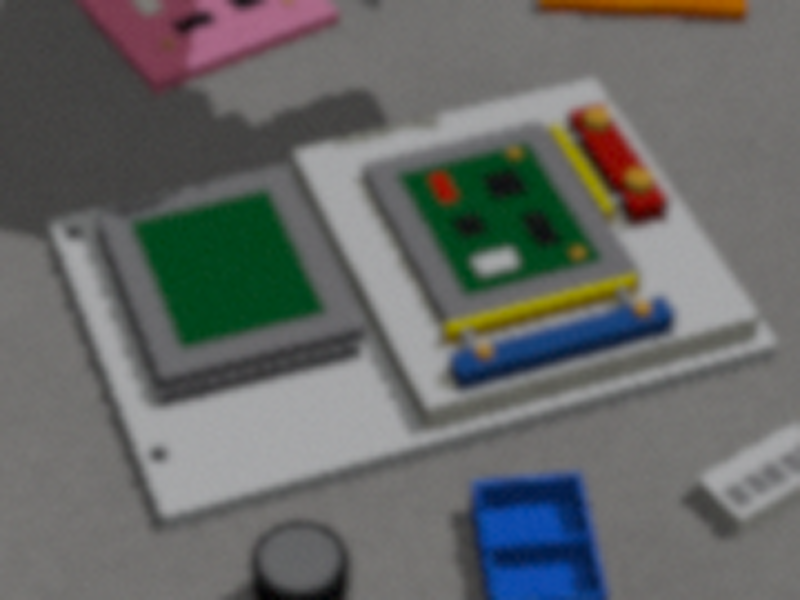

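The carrier lies flat and square against both yellow bars, with its corner at about (630,270). The stack and the bystanders haven't moved, and the gripper is clear. I'm handing the job in.

```bash
python3 -c "
from h import *
print(ticket.finish_job())"
```

```text
the job is handed in; nothing more can be done
None
```

The job is handed in: the top carrier rests flat and square against both yellow bars after pushes of about 6 N (red) and 6.5 N (blue), each held over half a second, and the last picture shows the lower carriers and bystanders undisturbed; no verdict came back.

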